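# Bring the pump's oil stem to the top

### The arm

A 6-joint arm with a two-finger parallel gripper is mounted at the origin on the work surface. World frame = base frame: x ahead of the robot, y to its left, z up, the work surface at z = 0. Lengths are in m, angles in rad, forces in N, time in s.
With the tool pointing down it reaches from about 0.375 to 0.9 m from the base axis. Payload 3.1 kg.
Tool frame: the origin (TCP) lies at the very end of the fingers, on their centre line; the grasp point (between the pads) lies 19 mm behind it (hold_point_z is the distance from the TCP to the grasp point, in m); z points along the fingers, x is the direction in which the jaws open and shut, and the axes are right-handed (so a half turn about z gives the same grasp; the last joint's range is limited). The gripper opens to 87 mm and grips with 3 to 60 N. Pads are 19 mm wide; open, the fingers measure 117 mm over their backs; the gripper's body (75 mm by 190 mm) begins 51 mm behind the grasp point.
Start: joints at [-1.387, 0.527, 1.433, -0, 1.181, -0.178], TCP at [0.222, -0.584, 0.223] pointing down, gripper open.
Joint ranges: [-3.08, 3.08], [-0.75, 2.2], [0.22, 2.44], [-1.43, 4.57], [0, 2.65], [-2.85, 2.85]. Speed limits (rad/s): [2.79, 2.79, 3.14, 3.14, 3.14, 3.14].

### API

Orientations are given as a unit quaternion [x, y, z, w].
In Python, from rig import * gives the robot as it stands.
- The arm moves only by the tool carry_out, never from a script. Its argument "deltas" is a list of rows, each a list of 7 numbers: the closure, from -1 (fully open) to 1 (shut), then the shift along the tool's x, y, z in units of 25 mm (1.0 is 25 mm), then the turn, a rotation vector about the tool's x, y, z in degrees. In form: [[jaw, x, y, z, rx, ry, rz], ...]. A call has 1 to 8 rows; each row is the pose to reach, as a shift and turn from the pose commanded when the call began, along the tool's axes at that moment; what a row does not reach only later rows make up. A row lasts 1/10 s, in which the tool goes at most 50 mm and 8.59 degrees, less where a joint would pass 70% of its speed; a pose out of reach is approached as far as the arm can. A call with a gripper value outside its range is refused whole. The fingers move at their own pace and stop on an object; "force" is the grip in N (left out, the last holds). Time passes only in rows, so rows that repeat a pose let the fingers close. It gives the time, the measured TCP pose, the force and the opening at its end, in the units of the state.
- get_obs(): the state, without advancing time (a new reading comes with each control period).
- camera(name): name is "side" or "top" or "wrist"; returns (picture, depth): 480x640x3 uint8, red, green, blue; 480x640 float32, m along the optical axis (not along the pixel's ray), 0 where there is no reading.
- camera_info(name): a dict with "mtx" (3x3 intrinsics, pixels), "dist_coeffs" ([k1, k2, p1, p2, k3] as OpenCV has them; the pictures are not rectified), "origin" and "rotation" of the camera in the world. Camera axes: x right, y down, z forward; pixel columns grow to the right and rows downward; lengths in m; the calibration is good to about 2 mm. A picture is of the moment at which its call begins: read the wrist's pose just before it. camera_info takes no time and is no camera call; for the wrist camera it gives the pose at the moment of the call.
- hand_in(): hands the job in, once; it reports no verdict.
Trained networks look in the newest picture that a camera, given by its name, has taken for a name from the list of things; names that differ only in an ending like _2 or _b are one class to them, and where a whole thing is asked for, a point or a joint stands for the part that bears it (a point fixed in the world has none). Each returns a list of dicts, best first, with "score" (0 to 1); they miss things now and then, are a little off and sometimes report something else, mostly with a low value. They report only what shows in the picture. A call takes as long as a camera call.
- spot_in(camera, target): "pixel" ([row, column] in pixels, amid what is visible of it).
The state is a dict: "time": time; "q": joint angles; "joint_velocities": joint speeds; "joint_torque": joint torques, N m; "position": TCP position; "tool_rot": TCP orientation; "ft_force": force on the tool from outside, world axes, zero at the start; "moment": the same for the moment, N m; "grip_width": finger opening in m.
Only numpy, scipy, OpenCV 4.12 (cv2) and the standard library are available. Lean on these libraries where they do the work, as an engineer would, in place of code of your own. Each camera call takes 0.05 s, during which the arm holds its last target.

### The job

The bench pump's oil stem (brass with a red cap, on the rim of the spoked hand wheel) has to be on top before the pump can be oiled: with the fingertips push the wheel round by its blue spokes until the stem points straight up, then let go and leave the wheel at rest. Turn the wheel gently without grasping or spinning it, do not push on the stem itself, and leave everything else on the bench where it stands.

Things in the scene. Friction and masses are not known exactly. Their poses are not given: they have to be found in the camera images.
- pump: Bench pump fixed on a grey slab (420 x 300 x 20 mm). Origin on the bench right under the wheel's centre; z up; x = the wheel's axle, away from the robot; the wheel turns in the y-z plane. Steel housing 150 mm across on the axle line (top 250 mm above the bench) starts 75 mm behind the wheel plane, dark motor behind it; a 42 mm pipe stub, 100 mm behind the wheel, reaches y = +138 mm.
- hub (a point): Centre of the hand wheel, on the axle, 175 mm above the bench; axes as the pump's. The wheel: hub 52 mm across, round steel rim of 70 mm mean radius (12 mm bar), five spokes, one stem. It is balanced, turns both ways without end and stays where it is left; its friction is 0.15 N m, so 1.5 to 2.5 N on a spoke's grip turns it.
- wheel (a joint): Turn of the wheel about the pump's x, rad; 0 (or any full turn) is with the stem straight up. It grows as the wheel's top moves to the pump's -y (counter-clockwise seen from the far side, looking towards the robot). At value q the stem stands at angle q from straight up and the spokes at q + 36, 108, 180, 252 and 324 degrees, positive towards -y.
- stem_tip (a point): Outer end of the short oil stem (brass, red cap, 14 to 18 mm thick), which sticks out radially from the rim half way between two spokes; the point is on the cap, 95 mm from the axle. Its z axis points outwards along the stem: up when the stem points straight up.
- stem: The same stem as a solid part, turning with the wheel; origin at the wheel's centre, z along the stem. Delicate: not to be pushed.
- spokes: The five straight round spokes as one solid part turning with the wheel; origin at the wheel's centre, axes as stem. They run from the hub through the rim to tips 135 mm from the axle; from 80 mm outwards they are blue grips, 18 mm in diameter with round ends.
- ball_valve: Bystander: brass ball valve, 70 mm long, 45 mm high, with a flat blue handle, lying on the slab. Origin at the centre of its underside.
- pipe_nut: Bystander: square brass nut, 36 mm, 16 mm high, lying on the slab. Origin at the centre of its underside.
- oil_bottle: Bystander: amber oil bottle with a red cap, 52 mm across, 130 mm tall, on the bench. Origin at the centre of its underside.
- beaker: Bystander: clear beaker, 80 mm across, 100 mm tall, on the bench. Origin at the centre of its underside.
- wrench: Bystander: steel wrench, 170 mm long, on the bench. Origin at the centre of its underside.
- filter_cartridge: Bystander: white filter cartridge, 60 mm across, 120 mm tall, standing on the bench. Origin at the centre of its underside.
- sample_jar: Bystander: clear sample jar with a white cap, 64 mm across, 80 mm tall, on the bench. Origin at the centre of its underside.

How it is judged:
By the outcome, as a careful person would: the job done as asked, in the order asked, and still so for the second after the job is handed in, with the robot touching nothing.
It also fails if it takes over 58 s, if anything falls off the work surface, if the arm or the gripper's body presses on something with over 40 N, if the wrist force passes 120 N, or if a joint passes its speed limit or range.

## Working session

There is one attempt and no reset: what is moved stays moved. The work goes in short steps, Python scripts to look and compute and a tool call to move; the robot and the scene stay as the last step left them, time stands still between calls to the robot, and variables do not carry over. Pictures are saved under pics/ and viewed, and the job is handed in when it is done.

Besides the shell and the picture viewer there is one more tool, called as name([rows], argument=value, ...), one row to a line, values as JSON. carry_out: Moves the arm, as the interface text tells. Its arguments: {"type":"object","properties":{"deltas":{"type":"array"},"force":{"type":"number"}},"required":["deltas"]}

```bash
mkdir -p pics; ls; python3 - <<'E'
from rig import *
import cv2
o=get_obs();print(o)
for n in ("side","top","wrist"):
    p,d=camera(n); cv2.imwrite(f"pics/{n}0.png",p[:,:,::-1]); 
    i=camera_info(n);print(n,i)
    import numpy as np
    np.save(f"pics/{n}0_d.npy",d)
    for t in("hub","stem_tip","spokes","pump"):
        if n!="wrist":print(t,spot_in(n,t)[:2])
E
```

```text
pics
{'time': 0.0, 'q': array([-1.38648495e+00,  5.28467489e-01,  1.43388624e+00, -7.18377614e-05,
        1.18139587e+00, -1.78478837e-01]), 'joint_velocities': array([ 0.00198847, -0.00118094,  0.00022122,  0.00107087,  0.00109672,
       -0.00210053]), 'joint_torque': array([ 5.46308329e-04, -4.40044570e+01, -1.76594371e+01,  6.32212101e-02,
        5.82743017e-02, -1.79556300e-04]), 'position': array([ 0.22168759, -0.58358335,  0.22157593]), 'tool_rot': array([ 8.23075999e-01, -5.67930221e-01, -7.88232888e-04, -7.36811910e-04]), 'ft_force': array([0.02929501, 0.03605689, 0.08724915]), 'moment': array([0.01654472, 0.02767628, 0.00943148]), 'grip_width': 0.08719977119910344}
side {'mtx': array([[595.6343493 ,   0.        , 313.94445493],
       [  0.        , 595.6343493 , 246.83018212],
       [  0.        ,   0.        ,   1.        ]]), 'dist_coeffs': array([-0.0123139,  0.       ,  0.       ,  0.       ,  0.       ]), 'origin': array([ 0.44964545, -0.87547365,  1.24493802]), 'rotation': array([ 0.94030065, -0.02900599,  0.01473363, -0.33878644])}
hub [{'pixel': [275.5, 328.8], 
[... 487 characters left out ...]
,  0.        ]), 'origin': array([ 3.14871294e-01, -6.88877412e-04,  1.56901603e+00]), 'rotation': array([ 0.70729879, -0.70338005,  0.05510457, -0.04414084])}
hub [{'pixel': [227.7, 300.7], 'score': 0.75}]
stem_tip []
spokes [{'pixel': [211.5, 291.8], 'score': 0.68}]
pump [{'pixel': [224.4, 299.4], 'score': 0.86}]
wrist {'mtx': array([[407.85297907,   0.        , 317.31968775],
       [  0.        , 407.85297907, 244.18140421],
       [  0.        ,   0.        ,   1.        ]]), 'dist_coeffs': array([-0.0821359,  0.       ,  0.       ,  0.       ,  0.       ]), 'origin': array([ 0.29121763, -0.55789279,  0.38393723]), 'rotation': array([ 0.81527989, -0.56230641, -0.07848034,  0.11389046])}
```

View pics/side0.png

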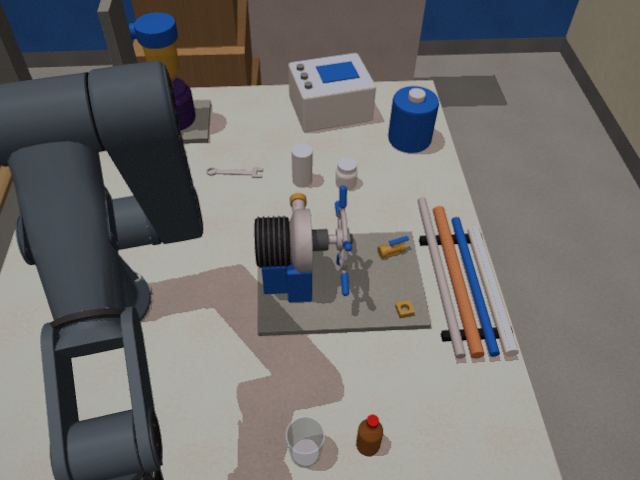

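View pics/top0.png

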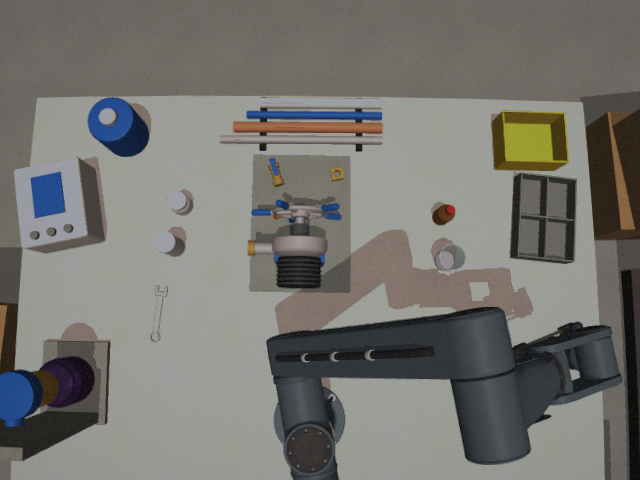

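View pics/wrist0.png

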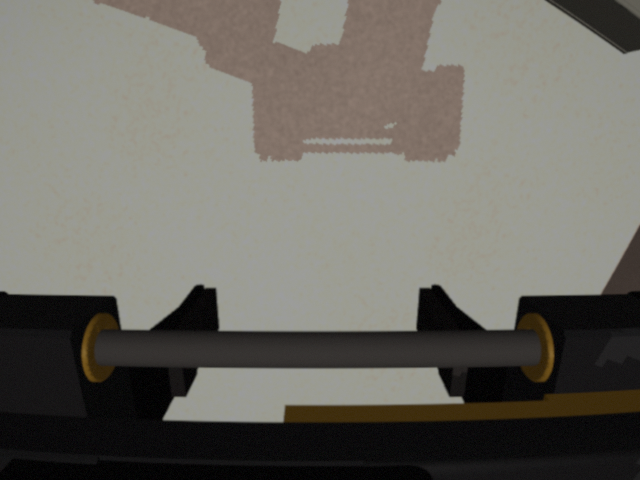

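```bash
cat > h.py <<'E'
from rig import *
import numpy as np, cv2
from scipy.spatial.transform import Rotation as R
def deproj(n,px,d,info=None):
    i=info or camera_info(n)
    px=np.asarray(px,float).reshape(-1,2) # row,col
    u=cv2.undistortPoints(px[:,::-1].reshape(-1,1,2).copy(),i["mtx"],i["dist_coeffs"]).reshape(-1,2)
    P=np.c_[u,np.ones(len(u))]*np.asarray(d).reshape(-1,1)
    return R.from_quat(i["rotation"]).apply(P)+i["origin"]
def proj(n,P,info=None):
    i=info or camera_info(n)
    r=R.from_quat(i["rotation"]).inv(); 
    c=r.apply(np.asarray(P).reshape(-1,3)-i["origin"])
    q,_=cv2.projectPoints(c,np.zeros(3),np.zeros(3),i["mtx"],i["dist_coeffs"])
    return q.reshape(-1,2)[:,::-1]
def hsvmask(p,lo,hi):
    return cv2.inRange(cv2.cvtColor(p,cv2.COLOR_RGB2HSV),lo,hi)
E
python3 - <<'E'
from h import *
for n in("side","top"):
    p=cv2.imread(f"pics/{n}0.png")[:,:,::-1].copy(); d=np.load(f"pics/{n}0_d.npy")
    m=hsvmask(p,(100,120,50),(125,255,255))
    rr,cc=np.nonzero((m>0)&(d>0))
    P=deproj(n,np.c_[rr,cc],d[rr,cc])
    s=(abs(P[:,0]-0.62)<.12)&(abs(P[:,1]-0.03)<.2)&(P[:,2]>.03)&(P[:,2]<.35)
    P=P[s];rr=rr[s];cc=cc[s]
    lab=cv2.connectedComponents(m)[1][rr,cc]
    for l in np.unique(lab):
        k=lab==l
        if k.sum()>5: print(n,k.sum(),rr[k].mean().round(),cc[k].mean().round(),P[k].mean(0).round(3),P[k].min(0).round(3),P[k].max(0).round(3))
    x0,y0,x1,y1=(240,170,440,340) if n=="side" else (240,145,360,300)
    cv2.imwrite(f"pics/{n}0c.png",cv2.resize(p[y0:y1,x0:x1,::-1],None,fx=4 if n=="side" else 4,fy=4 if n=="side" else 4,interpolation=cv2.INTER_CUBIC)[:600,:800])
# slab rows in top
d=np.load("pics/top0_d.npy"); c=np.array([[155,254],[156,350],[291,350],[291,251]],float)
print(deproj("top",c,[1.549]*4).round(3)); print(deproj("top",[[160,300],[286,260]],d[[160,286],[300,260]]))
E
```

```text
side 182 199.0 341.0 [0.583 0.081 0.255] [0.575 0.054 0.168] [0.592 0.159 0.303]
side 38 242.0 393.0 [0.729 0.106 0.065] [0.718 0.097 0.054] [0.74  0.114 0.071]
side 67 246.0 347.0 [ 0.582 -0.062  0.26 ] [ 0.573 -0.075  0.171] [0.601 0.019 0.269]
side 20 259.0 338.0 [0.578 0.045 0.078] [0.575 0.033 0.053] [0.583 0.049 0.11 ]
side 84 286.0 310.0 [ 0.504 -0.038  0.087] [ 0.501 -0.042  0.03 ] [ 0.506 -0.035  0.141]
side 152 284.0 345.0 [ 0.582 -0.067  0.126] [ 0.574 -0.088  0.109] [ 0.591 -0.042  0.141]
top 30 171.0 275.0 [0.729 0.107 0.066] [0.719 0.1   0.061] [0.739 0.115 0.074]
top 74 204.0 282.0 [0.582 0.072 0.289] [0.575 0.057 0.262] [0.591 0.086 0.309]
top 96 207.0 330.0 [ 0.582 -0.05   0.255] [ 0.574 -0.071  0.234] [ 0.592 -0.03   0.273]
top 87 212.0 261.0 [0.583 0.136 0.174] [0.578 0.113 0.165] [0.59  0.161 0.182]
top 78 216.0 333.0 [ 0.582 -0.064  0.13 ] [ 0.575 -0.085  0.113] [ 0.59  -0.041  0.172]
top 14 220.0 291.0 [0.579 0.055 0.084] [0.575 0.047 0.063] [0.584 0.063 0.101]
[[ 0.778  0.17   0.067]
 [ 0.776 -0.118  0.071]
 [ 0.376 -0.12   0.015]
 [ 0.374  0.176  0.01 ]]
[[0.77831443 0.03306465 0.01672886]
 [0.38907905 0.14873253 0.01686782]]
```

View pics/side0c.png

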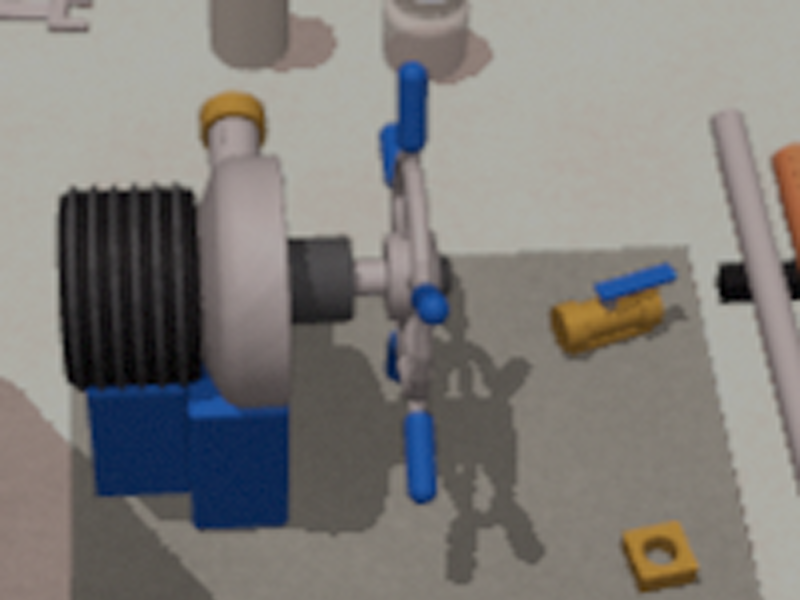

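View pics/top0c.png

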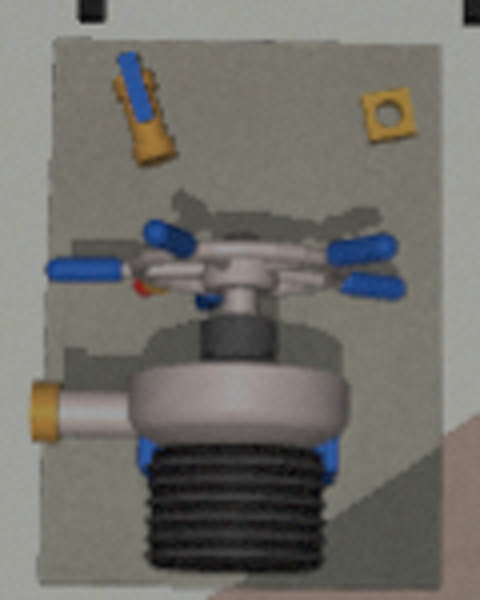

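```bash
python3 - <<'E'
from h import *
from scipy.optimize import least_squares
Q=[];
for n in("side","top"):
    p=cv2.imread(f"pics/{n}0.png")[:,:,::-1].copy(); d=np.load(f"pics/{n}0_d.npy")
    m=hsvmask(p,(100,120,50),(125,255,255)); m=cv2.erode(m,np.ones((2,2)))
    rr,cc=np.nonzero((m>0)&(d>0))
    P=deproj(n,np.c_[rr,cc],d[rr,cc])
    P=P[(abs(P[:,0]-0.582)<.022)&(abs(P[:,1]-0.03)<.2)&(P[:,2]>.04)&(P[:,2]<.35)]
    Q.append(P)
Q=np.vstack(Q);print(len(Q))
def res(v):
    x,y,z,yaw,q=v; W=(Q-[x,y,z])@R.from_euler('z',yaw).as_matrix()
    best=None
    for k in range(5):
        a=q+np.deg2rad(36+72*k); u=np.array([0,-np.sin(a),np.cos(a)])
        t=np.clip(W@u,.08,.126); e=np.linalg.norm(W-t[:,None]*u,axis=1)-.009
        best=e if best is None else np.where(abs(e)<abs(best),e,best)
    return best
for q0 in np.deg2rad([0,15,30,45,60]):
    s=least_squares(res,[.582,.025,.175,0,q0],loss='soft_l1',f_scale=.003); print(s.cost,s.x.round(4),np.rad2deg(s.x[3:]))
E
```

```text
585
0.001573428536861972 [ 0.583   0.0298  0.1758 -0.0091  0.2204] [-0.51985742 12.62688745]
0.0015734285366527266 [ 0.583   0.0298  0.1758 -0.0091  0.2204] [-0.51983653 12.62688173]
0.0022604569305811765 [5.815e-01 2.680e-02 1.849e-01 5.000e-04 2.943e-01] [ 0.03003981 16.8600538 ]
0.05087930034970227 [0.5824 0.0611 0.1352 0.009  0.9112] [ 0.51821393 52.20911473]
0.028829083780405593 [ 0.582  -0.0308  0.2042 -0.0058  1.0114] [-0.33159584 57.94738213]
```

```bash
cat >> h.py <<'E'
def rel(pos,Rt,jaw=1):
    o=get_obs(); Rc=R.from_quat(o["tool_rot"])
    d=Rc.inv().apply(np.asarray(pos)-o["position"])/.025
    return np.r_[jaw,d,(Rc.inv()*Rt).as_rotvec(degrees=True)].round(2)
E
python3 - <<'E'
from h import *
o=get_obs();print(R.from_quat(o["tool_rot"]).as_matrix().round(3))
for sx in(1,-1):
  Rx=R.from_matrix(np.c_[[sx,0,0],[0,-sx,0],[0,0,-1]]); Ry=R.from_matrix(np.c_[[0,sx,0],[sx,0,0],[0,0,-1]])
  print(sx,"x",rel([.583,.13,.42],Rx),"y",rel([.583,.13,.42],Ry))
E
```

```text
[[ 0.355 -0.935  0.   ]
 [-0.935 -0.355  0.   ]
 [-0.    -0.    -1.   ]]
1 x [  1.   -21.59 -23.65  -7.9   -0.     0.   -69.22] y [   1.    -21.59  -23.65   -7.9    -0.     -0.   -159.22]
-1 x [  1.   -21.59 -23.65  -7.9    0.     0.   110.78] y [  1.   -21.59 -23.65  -7.9   -0.     0.    20.78]
```

carry_out([
  [1,0,0,-2,0,0,0],
  [1,0,0,-4,0,0,0],
  [1,0,0,-6,0,0,0],
  [1,0,0,-8,0,0,0],
  [1,-1.5,-1.6,-8,0,0,-8],
  [1,-3,-3.2,-8,0,0,-16],
  [1,-4.5,-4.8,-8,0,0,-24],
  [1,-6,-6.4,-8,0,0,-32],
], force=10)

```text
time: 1.35
position: [0.3101, -0.4028, 0.4227]
tool_rot: [0.949, -0.317, 0.0, 0.0]
ft_force: [1.1, 0.1, 0.5]
grip_width: 0.0312
```

```bash
python3 - <<'E'
from h import *
Rx=R.from_matrix(np.diag([1,-1,-1]))
print(rel([.583,.13,.42],Rx))
E
```

```text
[ 1.000e+00 -4.080e+00 -2.359e+01  1.100e-01  1.000e-02 -4.000e-02
 -3.693e+01]
```

carry_out([
  [1,-0.3,-1.7,0,0,0,-5],
  [1,-0.6,-3.4,0,0,0,-10],
  [1,-0.9,-5.1,0,0,0,-15],
  [1,-1.2,-6.8,0,0,0,-20],
  [1,-1.5,-8.5,0,0,0,-25],
  [1,-1.8,-10.2,0,0,0,-30],
  [1,-2.1,-11.9,0,0,0,-34],
  [1,-2.3,-13.6,0,0,0,-37],
])

```text
time: 2.15
position: [0.4698, -0.0972, 0.4229]
tool_rot: [1.0, -0.001, 0.0, 0.0]
ft_force: [0.4, 0.2, 0.4]
grip_width: 0.0006
```

```bash
python3 - <<'E'
from h import *
Rx=R.from_matrix(np.diag([1,-1,-1]))
print(rel([.583,.13,.42],Rx),get_obs()["position"])
E
```

```text
[ 1.    4.52 -9.09  0.12  0.02 -0.04 -0.07] [ 0.46978361 -0.09718889  0.42289701]
```

carry_out([
  [1,0.9,-1.6,0,0,0,0],
  [1,1.8,-3.2,0,0,0,0],
  [1,2.7,-4.8,0,0,0,0],
  [1,3.6,-6.4,0,0,0,0],
  [1,4.5,-8,0,0,0,0],
  [1,4.5,-8.6,1.5,0,0,0],
  [1,4.5,-8.6,2.5,0,0,0],
  [1,4.5,-8.6,2.5,0,0,0],
])

```text
time: 2.95
position: [0.5803, 0.1163, 0.3558]
tool_rot: [1.0, -0.001, -0.005, 0.0]
ft_force: [-0.7, 0.0, -0.0]
grip_width: 0.0003
```

```bash
python3 - <<'E'
from h import *
Rx=R.from_matrix(np.diag([1,-1,-1]))
print(rel([.583,.115,.266],Rx),get_obs()["position"])
p,d=camera("side"); cv2.imwrite("pics/s1.png",cv2.resize(p[100:340,160:480,::-1],None,fx=2.5,fy=2.5))
p,d=camera("wrist"); cv2.imwrite("pics/w1.png",p[:,:,::-1])
E
```

```text
[ 1.    0.14  0.05  3.59  0.02  0.54 -0.13] [0.58027886 0.11629365 0.35580757]
```

View pics/s1.png

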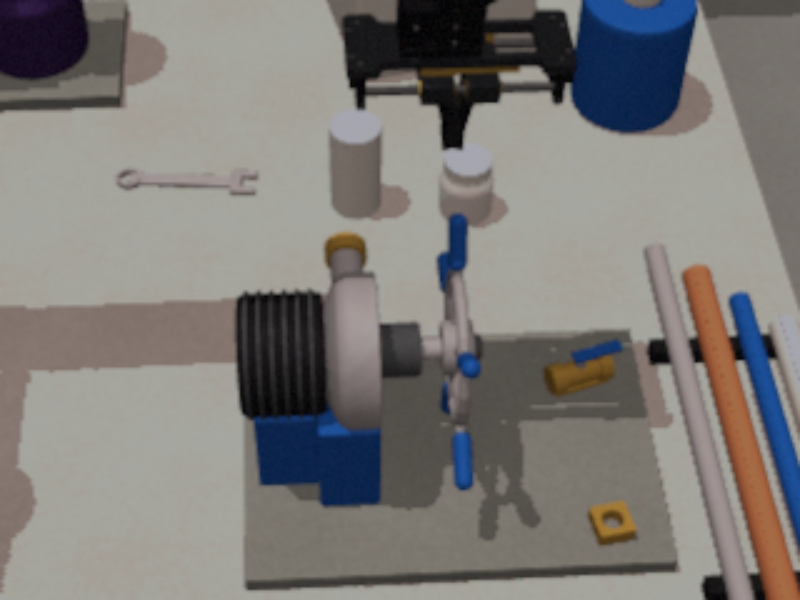

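View pics/w1.png

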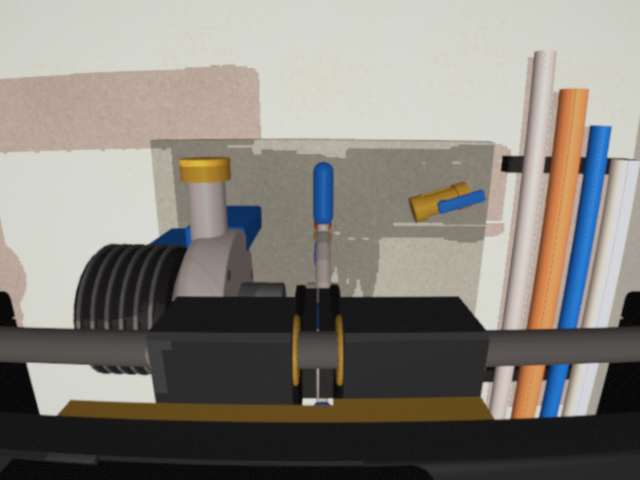

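The side view shows the finger beyond the wheel at (455,130). In the wrist view it is in line with the wheel plane (column 320). I'm lowering it clear of the upper +y spoke.

carry_out([
  [1,0.1,0,0.8,0,0,0],
  [1,0.1,0,1.6,0,0,0],
  [1,0.1,0,2.4,0,0,0],
  [1,0.1,0,3.2,0,0,0],
  [1,0.1,0,3.6,0,0,0],
  [1,0.1,0,3.6,0,0,0],
])

```text
time: 3.65
position: [0.5855, 0.1149, 0.2703]
tool_rot: [1.0, -0.002, -0.0, 0.0]
ft_force: [-0.1, 0.4, -0.1]
grip_width: 0.0005
```

carry_out([
  [1,0,0.2,0,0,0,0],
  [1,0,0.4,0,0,0,0],
  [1,0,0.6,0,0,0,0],
  [1,0,0.8,0,0,0,0],
  [1,0,1.0,0,0,0,0],
  [1,0,1.2,0,0,0,0],
  [1,0,1.4,0,0,0,0],
  [1,0,1.6,0,0,0,0],
])

```text
time: 4.45
position: [0.5852, 0.0752, 0.2701]
tool_rot: [1.0, -0.002, 0.0, -0.0]
ft_force: [-0.5, 1.7, 1.1]
grip_width: 0.0006
```

```bash
python3 - <<'E'
from h import *
Rx=R.from_matrix(np.diag([1,-1,-1]))
print(rel([.583,-.024,.266],Rx),get_obs()["position"])
p,d=camera("side"); cv2.imwrite("pics/s2.png",cv2.resize(p[100:340,160:480,::-1],None,fx=2.5,fy=2.5))
E
```

```text
[ 1.   -0.07  3.97  0.16 -0.   -0.   -0.21] [0.58519881 0.07515202 0.27008509]
```

View pics/s2.png

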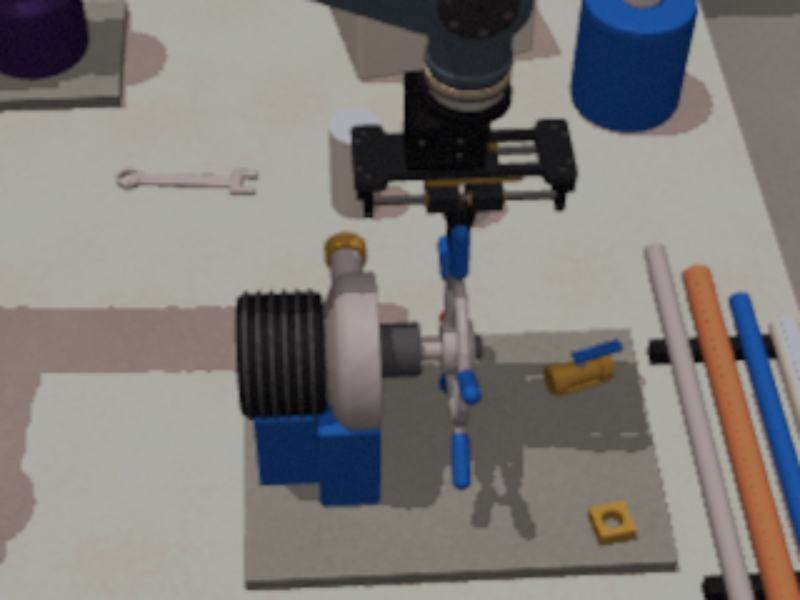

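The push is gentle (about 2 N) and the wheel is turning. I'm continuing the sweep.

carry_out([
  [1,-0.02,0.22,0.02,0,0,0],
  [1,-0.04,0.44,0.04,0,0,0],
  [1,-0.06,0.66,0.06,0,0,0],
  [1,-0.07,0.88,0.08,0,0,0],
  [1,-0.07,1.1,0.1,0,0,0],
  [1,-0.07,1.32,0.12,0,0,0],
  [1,-0.07,1.54,0.14,0,0,0],
  [1,-0.07,1.76,0.16,0,0,0],
])

```text
time: 5.3
position: [0.5834, 0.0311, 0.2661]
tool_rot: [1.0, -0.002, 0.0, -0.0]
ft_force: [1.1, 1.4, 2.5]
grip_width: 0.0006
```

carry_out([
  [1,0,0.22,0,0,0,0],
  [1,0,0.44,0,0,0,0],
  [1,0,0.66,0,0,0,0],
  [1,0,0.88,0,0,0,0],
  [1,0,1.1,0,0,0,0],
  [1,0,1.32,0,0,0,0],
  [1,0,1.54,0,0,0,0],
  [1,0,1.7,0,0,0,0],
])

```text
time: 6.1
position: [0.583, -0.0116, 0.2661]
tool_rot: [1.0, -0.002, -0.0, 0.0]
ft_force: [0.1, 2.0, 0.1]
grip_width: 0.0009
```

carry_out([
  [1,0,0.2,0,0,0,0],
  [1,0,0.4,0,0,0,0],
  [1,0,0.5,0,0,0,0],
  [1,0,0.5,0,0,0,0],
])

```text
time: 6.5
position: [0.5831, -0.0242, 0.2661]
tool_rot: [1.0, -0.002, -0.0, 0.0]
ft_force: [-0.6, 0.4, 0.6]
grip_width: 0.0004
```

```bash
cat >> h.py <<'E'
def wheelq(tag,q0,cams=("side","top")):
    from scipy.optimize import least_squares
    Q=[]
    for n in cams:
        p,d=camera(n); cv2.imwrite(f"pics/{tag}{n}.png",p[:,:,::-1]); np.save(f"pics/{tag}{n}.npy",d)
        m=hsvmask(p,(100,120,50),(125,255,255)); m=cv2.erode(m,np.ones((2,2)))
        rr,cc=np.nonzero((m>0)&(d>0))
        P=deproj(n,np.c_[rr,cc],d[rr,cc])
        P=P[(abs(P[:,0]-0.582)<.022)&(abs(P[:,1]-0.03)<.2)&(P[:,2]>.04)&(P[:,2]<.35)]
        Q.append(P)
    Q.append(np.vstack(Q))
    out=[]
    for A in Q:
        def res(v):
            W=(A-[.583,v[1],v[2]])@R.from_euler('z',-.009).as_matrix(); best=None
            for k in range(5):
                a=v[0]+np.deg2rad(36+72*k); u=np.array([0,-np.sin(a),np.cos(a)])
                t=np.clip(W@u,.08,.126); e=np.linalg.norm(W-t[:,None]*u,axis=1)-.009
                best=e if best is None else np.where(abs(e)<abs(best),e,best)
            return np.r_[best,(v[1]-.0298)*5,(v[2]-.1755)*5]
        s=least_squares(res,[np.deg2rad(q0),.0298,.1755],loss='soft_l1',f_scale=.003)
        out.append((len(A),np.rad2deg(s.x[0]).round(2),s.x[1:].round(4),s.cost))
    return out
E
python3 - <<'E'
from h import *
print(get_obs()["position"],get_obs()["ft_force"])
for r in wheelq("m1",-68): print(r)
p=cv2.imread("pics/m1side.png"); cv2.imwrite("pics/s3.png",cv2.resize(p[100:340,160:480],None,fx=2.5,fy=2.5))
E
```

```text
[ 0.58308595 -0.02422059  0.26610177] [-0.57297795  0.41183599  0.59270284]
(182, np.float64(-68.62), array([0.03  , 0.1755]), np.float64(0.0005225578628098109))
(109, np.float64(-68.48), array([0.0296, 0.1754]), np.float64(0.00024935024772541024))
(291, np.float64(-68.55), array([0.0298, 0.1755]), np.float64(0.0007748035107980715))
```

View pics/s3.png

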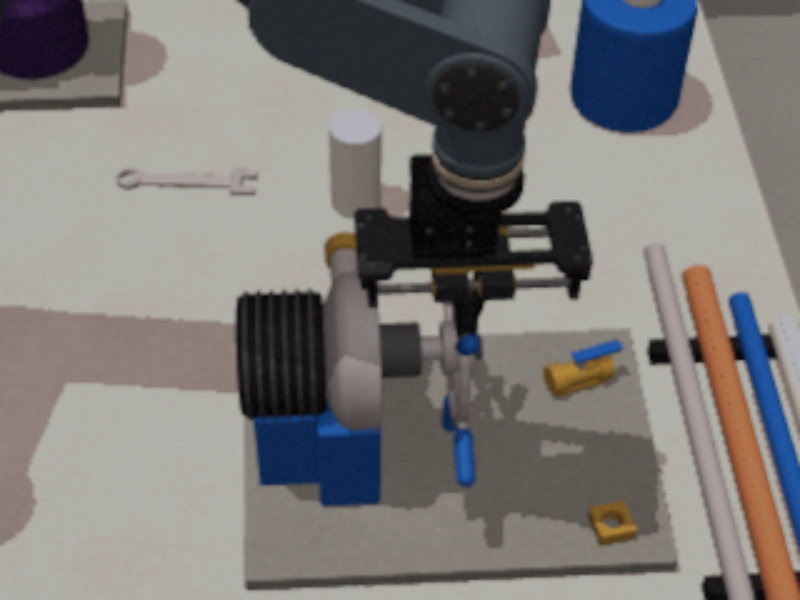

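The wheel reads q = -68.5°, as predicted. I'm backing off, rising and moving to the +y side of the next spoke (now at -32.5°).

carry_out([
  [1,0,-0.4,0,0,0,0],
  [1,0,-0.6,-1,0,0,0],
  [1,0,-0.6,-2.2,0,0,0],
  [1,0,-0.8,-3.2,0,0,0],
  [1,0,-2,-3.4,0,0,0],
  [1,0,-3.6,-3.4,0,0,0],
  [1,0,-5.2,-3.4,0,0,0],
  [1,0,-6.4,-3.4,0,0,0],
])

```text
time: 7.4
position: [0.5831, 0.1393, 0.3513]
tool_rot: [1.0, -0.001, 0.0, -0.0]
ft_force: [-0.2, -0.1, 0.8]
grip_width: 0.0004
```

carry_out([
  [1,0,0,0,0,0,0],
  [1,0,0,0.8,0,0,0],
  [1,0,0,1.6,0,0,0],
  [1,0,0,2.4,0,0,0],
  [1,0,0,3.2,0,0,0],
  [1,0,0,3.4,0,0,0],
  [1,0,0,3.4,0,0,0],
])

```text
time: 8.1
position: [0.5832, 0.1362, 0.2653]
tool_rot: [1.0, -0.002, -0.001, 0.0]
ft_force: [0.2, -0.2, -0.2]
grip_width: 0.0005
```

```bash
python3 - <<'E'
from h import *
print(get_obs()["position"],get_obs()["ft_force"])
for r in wheelq("m2",-68): print(r)
p=cv2.imread("pics/m2side.png"); cv2.imwrite("pics/s4.png",cv2.resize(p[100:340,160:480],None,fx=2.5,fy=2.5))
E
```

```text
[0.58322696 0.13615709 0.26534299] [ 0.16131937 -0.22674538 -0.19724127]
(304, np.float64(-68.88), array([0.0305, 0.1756]), np.float64(0.0009006702672669301))
(183, np.float64(-68.73), array([0.0295, 0.1759]), np.float64(0.0003049360005628007))
(487, np.float64(-68.8), array([0.0301, 0.1757]), np.float64(0.0012360354185126981))
```

View pics/s4.png

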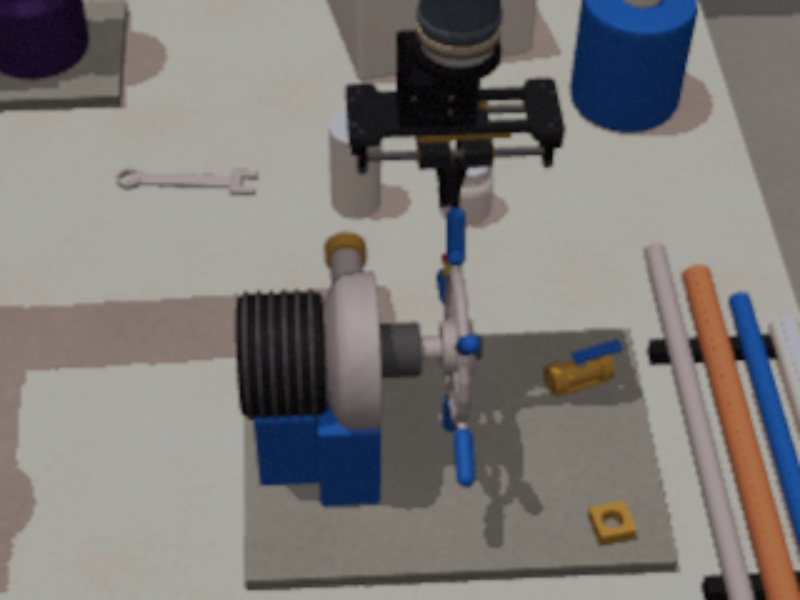

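carry_out([
  [1,0,0.23,0,0,0,0],
  [1,0,0.46,0,0,0,0],
  [1,0,0.69,0,0,0,0],
  [1,0,0.92,0,0,0,0],
  [1,0,1.15,0,0,0,0],
  [1,0,1.38,0,0,0,0],
  [1,0,1.61,0,0,0,0],
  [1,0,1.84,0,0,0,0],
])

```text
time: 9.0
position: [0.5835, 0.09, 0.266]
tool_rot: [1.0, -0.002, -0.0, 0.0]
ft_force: [1.3, 0.8, 1.9]
grip_width: 0.0004
```

carry_out([
  [1,0,0.23,0,0,0,0],
  [1,0,0.46,0,0,0,0],
  [1,0,0.69,0,0,0,0],
  [1,0,0.92,0,0,0,0],
  [1,0,1.15,0,0,0,0],
  [1,0,1.38,0,0,0,0],
  [1,0,1.61,0,0,0,0],
  [1,0,1.84,0,0,0,0],
])

```text
time: 9.8
position: [0.5832, 0.0441, 0.266]
tool_rot: [1.0, -0.002, -0.0, -0.0]
ft_force: [-0.0, 2.3, 1.9]
grip_width: 0.0002
```

carry_out([
  [1,0,0.23,0,0,0,0],
  [1,0,0.46,0,0,0,0],
  [1,0,0.69,0,0,0,0],
  [1,0,0.92,0,0,0,0],
  [1,0,1.15,0,0,0,0],
  [1,0,1.38,0,0,0,0],
  [1,0,1.55,0,0,0,0],
  [1,0,1.55,0,0,0,0],
])

```text
time: 10.6
position: [0.583, 0.0047, 0.266]
tool_rot: [1.0, -0.002, -0.0, 0.001]
ft_force: [-0.5, 0.3, 0.5]
grip_width: 0.0002
```

```bash
python3 - <<'E'
from h import *
print(get_obs()["position"],get_obs()["ft_force"])
for r in wheelq("m3",-8): print(r)
p=cv2.imread("pics/m3side.png"); cv2.imwrite("pics/s5.png",cv2.resize(p[100:340,160:480],None,fx=2.5,fy=2.5))
E
```

```text
[0.58302208 0.00465975 0.26603231] [-0.50899573  0.2620459   0.46334322]
(240, np.float64(-9.89), array([0.0303, 0.1761]), np.float64(0.0004673701389345912))
(132, np.float64(-10.49), array([0.0295, 0.1763]), np.float64(0.0003628887477311119))
(372, np.float64(-10.12), array([0.0302, 0.1761]), np.float64(0.0008599452782144281))
```

View pics/s5.png

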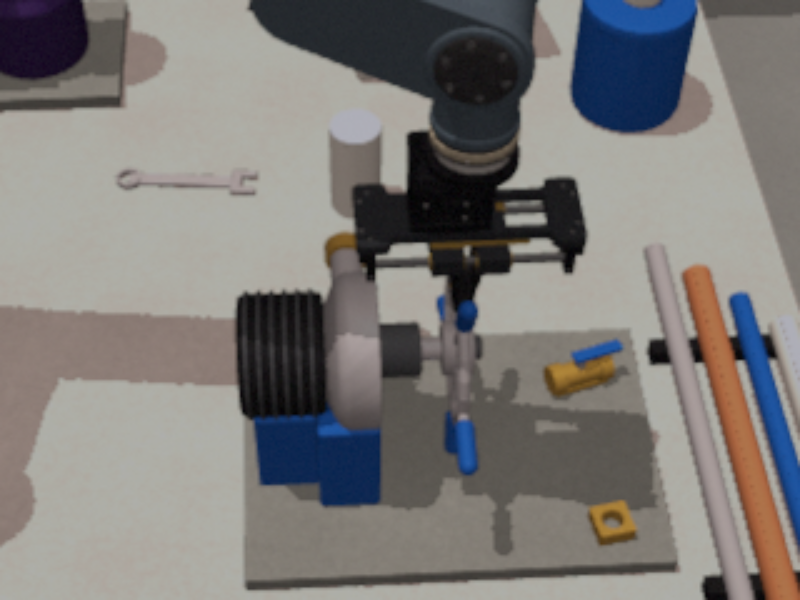

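carry_out([
  [1,0,0.15,0,0,0,0],
  [1,0,0.3,0,0,0,0],
  [1,0,0.45,0,0,0,0],
  [1,0,0.6,0,0,0,0],
  [1,0,0.7,0,0,0,0],
  [1,0,0.75,0,0,0,0],
  [1,0,0.75,0,0,0,0],
])

```text
time: 11.4
position: [0.5831, -0.0134, 0.2661]
tool_rot: [1.0, -0.002, 0.0, 0.0]
ft_force: [-0.1, 2.2, 0.3]
grip_width: 0.0005
```

```bash
python3 - <<'E'
from h import *
print(get_obs()["position"],get_obs()["ft_force"])
for i in range(2):
  for r in wheelq("m4",0): print(r)
E
```

```text
[ 0.5831099  -0.0133907   0.26607815] [-0.06586578  2.19245886  0.30567022]
(201, np.float64(-1.26), array([0.0299, 0.1761]), np.float64(0.0004844613584873722))
(147, np.float64(-1.46), array([0.0296, 0.1761]), np.float64(0.0003401796931145289))
(348, np.float64(-1.36), array([0.0298, 0.176 ]), np.float64(0.0008242476737888448))
(200, np.float64(-1.4), array([0.03  , 0.1757]), np.float64(0.00044580734806369326))
(148, np.float64(-1.55), array([0.029 , 0.1757]), np.float64(0.00030947026706320706))
(348, np.float64(-1.46), array([0.0296, 0.1757]), np.float64(0.0007645636039410635))
```

carry_out([
  [1,0,0.05,0,0,0,0],
  [1,0,0.11,0,0,0,0],
  [1,0,0.11,0,0,0,0],
  [1,0,0.11,0,0,0,0],
])

```text
time: 12.0
position: [0.5831, -0.0158, 0.2661]
tool_rot: [1.0, -0.002, -0.0, 0.0]
ft_force: [-1.0, 1.7, 0.1]
grip_width: 0.0006
```

carry_out([
  [1,0,-0.2,0,0,0,0],
  [1,0,-0.5,0,0,0,0],
  [1,0,-0.5,-0.8,0,0,0],
  [1,0,-0.5,-2,0,0,0],
  [1,0,-0.5,-3.4,0,0,0],
  [1,0,-3,-5,0,0,0],
  [1,0,-5,-6,0,0,0],
  [1,0,-6.5,-6,0,0,0],
])

```text
time: 12.8
position: [0.5846, 0.1327, 0.4159]
tool_rot: [1.0, -0.003, 0.003, 0.0]
ft_force: [1.3, 0.8, 0.2]
grip_width: 0.0006
```

```bash
python3 - <<'E'
from h import *
print(get_obs()["position"],get_obs()["ft_force"])
for i in range(2):
  for r in wheelq("m5",0): print(r)
print(spot_in("side","stem_tip"),proj("side",[.583,.0298,.27]),spot_in("top","stem_tip"),proj("top",[.583,.0298,.27]))
p=cv2.imread("pics/m5side.png"); cv2.imwrite("pics/s6.png",cv2.resize(p[170:310,240:430],None,fx=4,fy=4))
p=cv2.imread("pics/m5top.png"); cv2.imwrite("pics/t6.png",cv2.resize(p[145:295,230:400],None,fx=4,fy=4))
E
```

```text
[0.58457413 0.13269932 0.41590673] [1.34634606 0.79879896 0.18701164]
(299, np.float64(-0.46), array([0.0303, 0.1759]), np.float64(0.0010553911265426886))
(225, np.float64(-0.62), array([0.029, 0.176]), np.float64(0.00047880612728263546))
(524, np.float64(-0.48), array([0.0298, 0.176 ]), np.float64(0.0015562201661036706))
(300, np.float64(-0.52), array([0.0301, 0.1755]), np.float64(0.0010069719041553035))
(212, np.float64(-0.5), array([0.0288, 0.1757]), np.float64(0.0003207448314981127))
(512, np.float64(-0.48), array([0.0296, 0.1756]), np.float64(0.0013556895639312342))
[] [[211.13237467 343.79067773]] [{'pixel': [206.6, 299.5], 'score': 0.51}] [[205.2994291  298.65090404]]
```

View pics/s6.png

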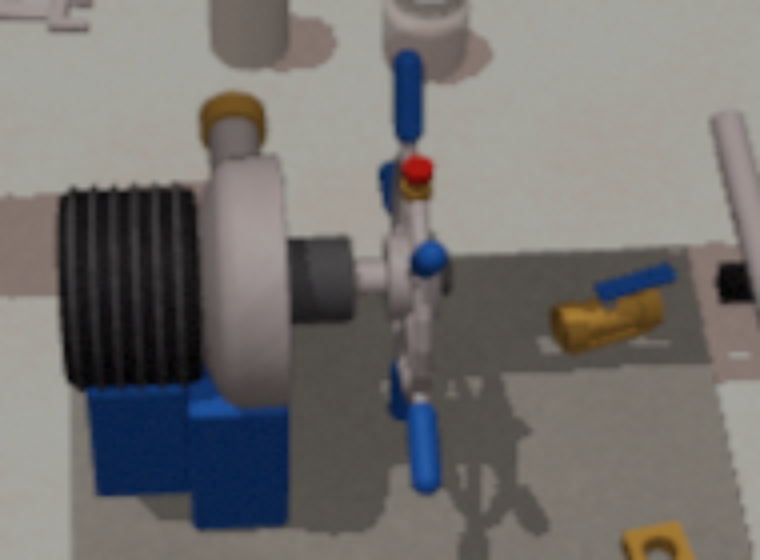

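View pics/t6.png

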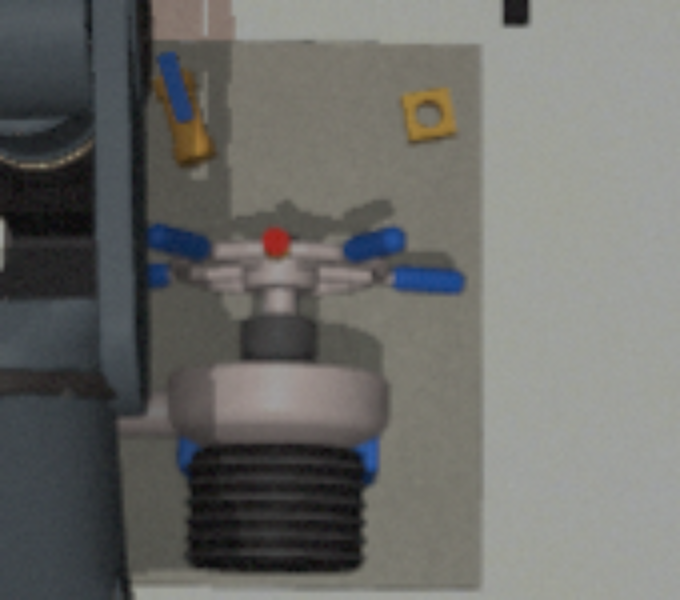

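The stem's red cap is on top: centred at (276,242) in the top crop, right over the axle, and at (417,170) in the side crop. The gripper is clear. I'll let the arm settle, take one last measurement and hand in.

carry_out([
  [1,0,0,0,0,0,0],
  [1,0,0,0,0,0,0],
  [1,0,0,0,0,0,0],
  [1,0,0,0,0,0,0],
  [1,0,0,0,0,0,0],
])

```text
time: 13.6
position: [0.5837, 0.1313, 0.4126]
tool_rot: [1.0, -0.002, -0.0, 0.0]
ft_force: [-0.4, 0.8, -0.5]
grip_width: 0.0007
```

```bash
python3 - <<'E'
from h import *
for r in wheelq("m6",0): print(r)
p=cv2.imread("pics/m6top.png")[:,:,::-1].copy(); d=np.load("pics/m6top.npy")
m=hsvmask(p,(0,150,80),(6,255,255)); m[:,:280]=0;m[:,320:]=0;m[:190]=0;m[220:]=0
rr,cc=np.nonzero((m>0)&(d>0)); P=deproj("top",np.c_[rr,cc],d[rr,cc]); print(len(P),P.mean(0),get_obs()["time"])
print(hand_in())
E
```

```text
(299, np.float64(-0.35), array([0.0304, 0.1754]), np.float64(0.0007849408748982435))
(198, np.float64(-0.64), array([0.0285, 0.1758]), np.float64(0.00038882251144180214))
(497, np.float64(-0.4), array([0.0298, 0.1756]), np.float64(0.0012284728816695488))
35 [0.58668511 0.0309618  0.25699805] 13.7
the job is handed in; nothing more can be done
None
```

The oil stem is on top and the job is handed in, after about 13.7 s on the robot's clock. I turned the wheel about 131° in two slow sideways pushes on the blue spoke grips with the closed fingertips. The force read after each move stayed under about 3.5 N. I did not grasp the wheel or touch the stem. I then backed off so the gripper is about 10 cm above the wheel and off to one side.

- **Stem angle:** a fit to the spokes in both camera views put the wheel at about -0.4° to -0.5° from straight up. It did not change between looks after I let go.
- **Cap position:** the red cap measured about 1 mm from the vertical line through the axle (y 0.031 m against 0.030 m), which agrees.
- **Disagreement:** in the top view the network put the stem tip about 1 pixel (2 mm) to the other side. That is within the camera calibration error. It did not find the tip in the side view.
- **Other items:** the ball valve and nut looked unmoved in the last pictures. I did not measure any of the bystanders' positions, and the bottle, beaker and wrench were outside those final views.

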